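# Hold the wooden spring clip open over the display card

### The job

Take the big wooden spring clip off the rim of the tray by squeezing its two handles, and bring it, jaws down, over the middle of the top edge of the wide display card. Finish there holding it: keep the handles squeezed so the jaws gape either side of the card, well down past its edge and not touching it, so that I can slip a price ticket in before it closes. The card only stands in a small loose block, so no more than the lightest brush against it, do not shift it, and leave the other things on the counter alone.

Things in the scene. Friction and masses are not known exactly. Their poses are not given: they have to be found in the camera images.
- clip_grip (a point): Big pale wooden spring clip, 120 mm tall, 24 mm wide, 90 g, parked upright on the tray's near rim. Point midway between its handles, 50 mm above the steel coil (hinge), 20 mm below the handle tips. z up from jaws to handles, y across from handle to handle (squeeze along y), x along the hinge pin. Parked, the flat handles are 47 mm over their outsides here, 53 mm at the tips, each leaning out 0.15 rad.
- clip_mouth (a point): Midway between the clip's two jaw tips, 50 mm straight below the coil's centre, 100 mm below clip_grip; same axes. A card may enter up to 40 mm from the tips before it meets the coil.
- jaw_a (a point): Lower inner corner of the jaw on the clip's +y side (the tip of the nose, on the face towards the card). It turns with its lever.
- jaw_b (a point): The same on the clip's -y side.
- clip_a (a joint): Turn of each lever (both alike), rad: 0 as parked, jaws 8 mm apart; grows as the handles are squeezed, jaws parting 100 mm per rad. At 0.18 the jaws are 26 mm apart, the handles parallel, 29 mm over the outsides at clip_grip. Stop at 0.25, shut at -0.08. The spring shuts it when let go; squeezing takes about 9 N a side to begin, 14 N at 0.18.
- wide_card_edge (a point): Middle of the top edge of the wide display card: stiff upright picture card 150 mm wide and 4 mm thick, landscape, fixed in a loose dark wooden block (60 x 120 x 22 mm, 0.4 kg in all), the edge 108 mm above the counter. x is square to the card's face, y along the edge, z up. It tips at about 1 N.
- tall_card: Not to be moved: the portrait card, 90 mm wide, in its block 60 x 90 x 22 mm; top edge 153 mm above the counter. Origin under the block's centre.
- tray: Fixed dark wooden tray, 200 mm (x) by 240 mm (y), 60 mm high, walls 8 mm; origin under its centre. The clip is parked on its near (-x) wall.
- turtle_a: Carved turtle in the tray, 80 mm long, 30 mm high; origin on its underside.
- turtle_b: Carved turtle in the tray, 80 mm long, 30 mm high; origin on its underside.
- bulldog: Small steel bulldog clip, 70 x 70 x 16 mm, lying on the counter; origin on its underside.
- mug: White mug, 80 mm across, 92 mm high; origin under its centre.
- horse: Carved wooden horse, 120 mm long, 115 mm high; origin under its base.
- maraca: Wooden maraca, 150 mm long, 60 mm thick, lying on the counter; origin under its head.
Things that resemble listed ones, but are neither listed nor needed, are in the scene too. There is more than one size of the part that bears clip_grip; the job needs the middle-sized.

How it is judged (in metres and radians):
On the way, in this order (a step that is already met when the one before it is completed fails the run):
1. the clip is squeezed open and lifted clear of the tray in the fingers (contact force between clip and tray below 0.05 N and distance of clip_grip from where it was at the start of the episode above 0.03 m and height (world z) of clip_mouth above 0.065 m and value of joint clip_a above 0.05 rad and contact force between the fingers and clip above 2 N), for 0.2 s.
2. the clip gapes around the top edge of the wide card (((x of jaw_a in the frame of wide_card_edge above 0.005 m and x of jaw_b in the frame of wide_card_edge below -0.005 m) or (x of jaw_b in the frame of wide_card_edge above 0.005 m and x of jaw_a in the frame of wide_card_edge below -0.005 m)) and z of jaw_a in the frame of wide_card_edge between -0.045 and -0.01 m and z of jaw_b in the frame of wide_card_edge between -0.045 and -0.01 m and y of clip_mouth in the frame of wide_card_edge between -0.025 and 0.025 m and angle between the y axis of clip_mouth and the x axis of wide_card_edge, either way round below 0.26 rad and angle between clip_mouth's own z axis and vertical below 0.26 rad and value of joint clip_a above 0.09 rad and contact force between clip and wide_card below 0.05 N and contact force between the fingers and clip above 2 N), for 0.3 s.
At the end, for the whole second after the job is handed in: Held still in the fingers, spread over 0.09 rad (jaws 17 mm apart), not touching the card; jaw tips 10 to 45 mm below the wide card's top edge, one each side, 5 mm or more off its mid-plane, within 25 mm of the edge's middle, square and upright to 15 degrees; card upright, moved under 12 mm (all of step 2 and linear speed of clip below 0.02 m/s and distance of wide_card_edge from where it was at the start of the episode below 0.012 m and angle between wide_card_edge's own z axis and vertical below 0.05 rad); the arm keeps its last pose, push and grip.
It fails at once if the wide card is struck or pressed with more than 6 N (contact force between any of clip, the fingers, the arm and wide_card above 6 N).
It fails at once if the wide card is shifted by over 15 mm or tipped (distance of wide_card_edge from where it was at the start of the episode above 0.015 m or angle between wide_card_edge's own z axis and vertical above 0.15 rad).
It fails at once if something else on the counter is moved by over 15 mm (distance of any of tall_card, turtle_a, turtle_b, bulldog, mug, horse, maraca from where it was at the start of the episode above 0.015 m).
It also fails if it takes over 48 s, if anything falls off the work surface, if the arm or the gripper's body presses on something with over 40 N, if the wrist force passes 120 N, or if a joint passes its speed limit or range.

### The arm

A 6-joint arm with a two-finger parallel gripper is mounted at the origin on the work surface. World frame = base frame: x ahead of the robot, y to its left, z up, the work surface at z = 0. Lengths are in m, angles in degrees, forces in N, time in s.
With the tool pointing down it reaches from about 0.35 to 0.975 m from the base axis. Payload 4.9 kg.
Tool frame: the origin (TCP) lies midway between the tips of the shut fingers; the grasp point (between the pads) lies 19 mm behind it; z points along the fingers, y is the line along which they close (so a half turn about z gives the same grasp; the last joint's range is limited). The gripper opens to 85 mm and grips with 20 to 120 N. Pads are 22 mm wide; open, the fingers measure 114 mm over their backs; the gripper's body (76 mm by 85 mm) begins 54 mm behind the grasp point. The pads swing forward as they close: fully open they stand 13 mm farther back than shut.
Start: joints at [60.103, 3.019, 92.412, -0, 84.569, -6.818], TCP at [0.245, 0.575, 0.231] pointing down, gripper open.
Joint ranges: [-172.51, 172.51], [-57.92, 126.97], [3.15, 148.05], [-58.71, 238.71], [5.1, 150.11], [-179.66, 179.66]. Speed limits (degrees/s): [147.25, 147.25, 180, 180, 180, 180].

### API

Orientations are given as a 3x3 rotation matrix whose columns are the frame's x, y, z axes.
In Python, from workcell import get_obs, eyes, workorder gives the robot as it stands. The module is installed in compiled form; this text tells all that it offers.
- The arm moves only by the tool drive_tool, never from a script. Its argument "motion" is a list of rows, each an object of numbers: "gripper": the finger opening in mm, from 0 to 85.4; "tx", "ty", "tz": the shift along the tool's x, y, z in mm; "spin": the turn about the tool's z in rad. In form: [{"gripper": .., "tx": .., "ty": .., "tz": .., "spin": ..}, ...]. A call has 1 to 8 rows; each row is the pose to reach, as a shift and turn from the pose commanded when the call began, along the tool's axes at that moment; what a row does not reach only later rows make up. A row lasts 1/10 s, in which the tool goes at most 50 mm and 8.59 degrees, less where a joint would pass 70% of its speed; a pose out of reach is approached as far as the arm can. A call with a gripper value outside its range is refused whole. The fingers move at their own pace and stop on an object; the grip force is fixed at half the most. Time passes only in rows, so rows that repeat a pose let the fingers close. It gives the time, the measured TCP pose, the force, the opening and the grip force at its end, in the units of the state.
- get_obs(): the state, without advancing time (a new reading comes with each control period).
- eyes.camera(name): name is "side" or "top"; returns a dict with "frame" (420x560x3 uint8, red, green, blue), "intrinsics" (3x3 intrinsics, pixels), "position" and "orientation" of the camera in the world. Camera axes: x right, y up, looking along -z (the intrinsics and any distortion apply to the point x, -y, -z); pixel columns grow to the right and rows downward; lengths in m; the calibration is good to about 2 mm. A picture is of the moment at which its call begins. There is no depth.
- workorder.job_done(): hands the job in; it is judged then, once.
The state is a dict: "clock": time; "qpos": joint angles; "qvel": joint speeds; "joint_torque": joint torques, N m; "tcp_pos": TCP position; "ee_rot": TCP orientation; "ft_force": force on the tool from outside, world axes, zero at the start; "wrist_torque": the same for the moment, N m; "gripper_width": finger opening in m; "gripper_force": force on a finger pad.
Only numpy, scipy, OpenCV 4.12 (cv2) and the standard library are available. Lean on these libraries where they do the work, as an engineer would, in place of code of your own. Each camera call takes 0.05 s, during which the arm holds its last target. There are 200 camera calls.

## Working session

There is one attempt and no reset: what is moved stays moved. The work goes in short steps, Python scripts to look and compute and a tool call to move; the robot and the scene stay as the last step left them, time stands still between calls to the robot, and variables do not carry over. Pictures are saved under pics/ and viewed, at most 10 in all, crops included, and the job is handed in when it is done.

Besides the shell and the picture viewer there is one more tool, called after "Emit:" by a JSON object that holds its "method" and its "body". drive_tool: Moves the arm, as the interface text tells. Its arguments: {"type":"object","properties":{"motion":{"type":"array"}},"required":["motion"]}

```bash
mkdir -p pics
python3 - <<'E'
from workcell import get_obs, eyes
import cv2,numpy as np,pickle
for n in("side","top"):
    c=eyes.camera(n); cv2.imwrite(f"pics/{n}0.png",c["frame"][:,:,::-1]); pickle.dump(c,open(f"{n}0.pkl","wb"))
    print(n,c["intrinsics"],c["position"],c["orientation"],c.keys())
o=get_obs(); print(o["clock"],o["tcp_pos"],o["ee_rot"],o["gripper_width"])
E
```

```text
side [[380.85538194   0.         281.9539137 ]
 [  0.         380.85538194 206.12444891]
 [  0.           0.           1.        ]] [ 0.45140313 -0.84374181  0.57053921] [[ 0.99469313  0.0400635  -0.09476546]
 [-0.10221017  0.49020075 -0.86559593]
 [ 0.0117753   0.87068832  0.49169421]] dict_keys(['frame', 'intrinsics', 'position', 'orientation'])
top [[388.69681486   0.         277.98138237]
 [  0.         388.69681486 210.69254434]
 [  0.           0.           1.        ]] [ 0.46606212 -0.04496567  0.98628307] [[-0.02865405  0.99136558 -0.12795793]
 [-0.99921995 -0.0318878  -0.02329489]
 [-0.02717405  0.12719062  0.99150598]] dict_keys(['frame', 'intrinsics', 'position', 'orientation'])
0.1 [0.24469945 0.57448774 0.23018243] [[-9.19988393e-01  3.91944468e-01 -9.43887006e-04]
 [ 3.91945538e-01  9.19986969e-01 -1.63432812e-03]
 [ 2.27797882e-04 -1.87351520e-03 -9.99998219e-01]] 0.08543047718207994
```

View pics/side0.png

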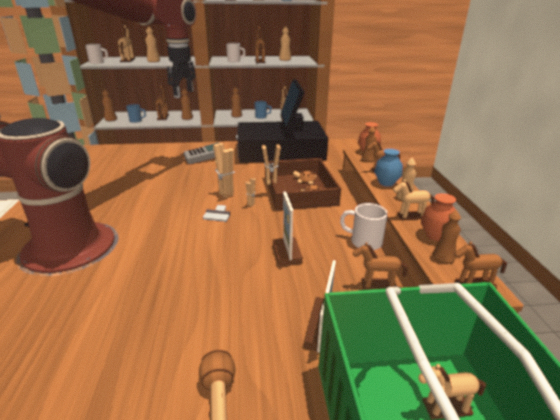

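View pics/top0.png

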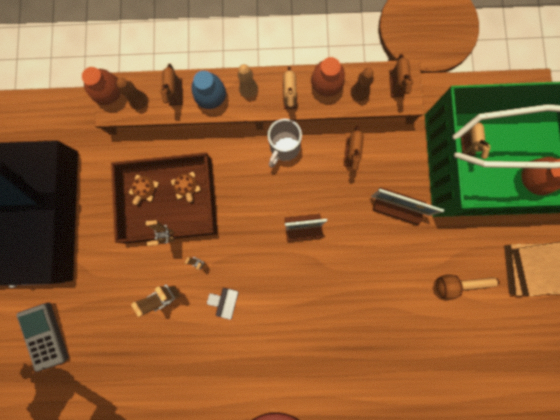

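Candidates for the clip are three pale wooden spring clips:

| Clip | Side pixel | Top pixel | Where it is |
|---|---|---|---|
| Largest | (226,170) | (153,301) | free on the counter |
| Smallest | (250,192) | (196,264) | free on the counter |
| Middle | (271,165) | (160,234) | on the tray's near rim |

I choose the one on the rim. The wide card is at top (408,203), side (327,305). The tall card is at top (305,227).

Run:
```python
import cv2,numpy as np
t=cv2.imread("pics/top0.png"); s=cv2.imread("pics/side0.png")
def crop(im,x,y,w,h,k): 
    return cv2.resize(im[y:y+h,x:x+w],(w*k,h*k),interpolation=cv2.INTER_CUBIC)
# each panel 400x300 
a=crop(t,135,210,50,37,8); b=crop(s,240,135,66,50,6)
c=crop(t,365,175,100,60,4); d=crop(s,295,250,66,110,4)
H=np.zeros((600,800,3),np.uint8)
for p,(x,y) in ((a,(0,0)),(b,(402,0)),(c,(0,302))): 
    p=p[:600-y,:800-x]; H[y:y+p.shape[0],x:x+p.shape[1]]=p
d=cv2.resize(s[255:355,300:360],None,fx=2.95,fy=2.95,interpolation=cv2.INTER_CUBIC); H[302:302+d.shape[0],450:450+d.shape[1]]=d
cv2.imwrite("pics/crop1.png",H)
```

```text
(no output)
```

View pics/crop1.png

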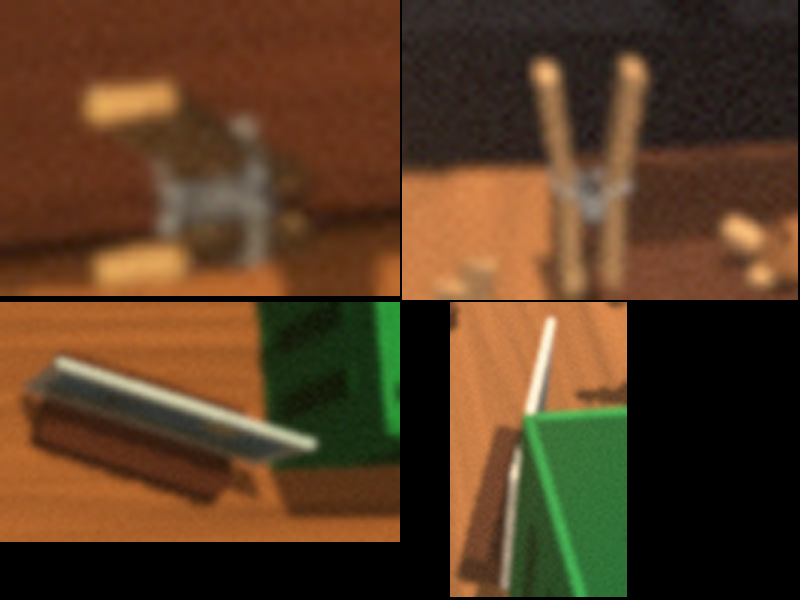

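```bash
cat > h.py <<'E'
import pickle,numpy as np
def cam(n): return pickle.load(open(n+".pkl","rb"))
def ray(c,u,v):
    K=c["intrinsics"]; d=np.array([(u-K[0,2])/K[0,0],-(v-K[1,2])/K[1,1],-1]); return np.array(c["position"]),np.array(c["orientation"])@d
def atz(c,u,v,z): p,d=ray(c,u,v); return p+d*(z-p[2])/d[2]
def tri(*obs):
    A=np.zeros((3,3));b=np.zeros(3)
    for c,u,v in obs:
        p,d=ray(c,u,v); d=d/np.linalg.norm(d); M=np.eye(3)-np.outer(d,d); A+=M;b+=M@p
    x=np.linalg.solve(A,b)
    r=[np.linalg.norm(np.cross(ray(c,u,v)[1]/np.linalg.norm(ray(c,u,v)[1]),x-ray(c,u,v)[0])) for c,u,v in obs]
    return x,np.round(np.array(r)*1000,1)
def proj(c,X):
    K=c["intrinsics"]; q=np.array(c["orientation"]).T@(np.array(X)-c["position"]); return K[0,2]+K[0,0]*q[0]/-q[2],K[1,2]-K[1,1]*q[1]/-q[2]
E
python3 - <<'E'
from h import *
np.set_printoptions(precision=4,suppress=True)
t,s=cam("top0"),cam("side0")
o=.45
A=tri((t,151.4-o,223-o),(s,278.5-o,146.3-o)); B=tri((t,152.6-o,243-o),(s,263.8-o,146.7-o))
print("tips",A,B,A[0]-B[0])
F=tri((t,380.5-o,190-o),(s,334.2-o,261.1-o)); print("card far",F)
for z in(.1,.108,.115):
    f=atz(t,380.5-o,190-o,z);n=atz(t,443-o,210.25-o,z); m=(f+n)/2;d=f-n
    print(z,f,n,m,np.linalg.norm(d),np.degrees(np.arctan2(d[1],d[0])),proj(s,f),proj(s,n))
for p in((431,122),(452,84),(437,215)): print("basket",p,atz(t,*p,0.15),atz(t,*p,.1))
for a in ((325,289),): # basket rim in side
    for z in (.1,.15,.2): print(atz(s,*a,z),proj(t,atz(s,*a,z)))
E
```

```text
tips (array([0.5561, 0.2485, 0.161 ]), array([0.5, 0.5])) (array([0.5121, 0.2449, 0.1623]), array([0.4, 0.4])) [ 0.044   0.0036 -0.0013]
card far (array([ 0.6199, -0.2578,  0.1097]), array([0.3, 0.3]))
0.1 [ 0.6219 -0.2602  0.1   ] [ 0.5705 -0.3984  0.1   ] [ 0.5962 -0.3293  0.1   ] 0.14744387815773918 69.58495176635832 (np.float64(334.77701698338393), np.float64(265.2305164061017)) (np.float64(322.7909290667483), np.float64(319.26292127689965))
0.108 [ 0.6205 -0.2582  0.108 ] [ 0.5695 -0.3952  0.108 ] [ 0.595  -0.3267  0.108 ] 0.14611298167280115 69.58495176635832 (np.float64(334.18177840129187), np.float64(261.42767191777557)) (np.float64(322.16284671643166), np.float64(314.3317831613648))
0.115 [ 0.6192 -0.2565  0.115 ] [ 0.5687 -0.3924  0.115 ] [ 0.594  -0.3245  0.115 ] 0.14494844724848024 69.58495176635834 (np.float64(333.657831228235), np.float64(258.0802920953355)) (np.float64(321.6111972617489), np.float64(310.0007274470489))
basket (431, 122) [ 0.7607 -0.3692  0.15  ] [ 0.7783 -0.3886  0.1   ]
basket (452, 84) [ 0.847  -0.4226  0.15  ] [ 0.8697 -0.4451  0.1   ]
basket (437, 215) [ 0.5537 -0.3658  0.15  ] [ 0.559  -0.3849  0.1   ]
[ 0.5888 -0.3265  0.1   ] (np.float64(410.11539663601144), np.float64(202.85554276140465))
[ 0.5742 -0.3814  0.15  ] (np.float64(443.58163015323083), np.float64(205.32026666731232))
[ 0.5596 -0.4364  0.2   ] (np.float64(481.5579396541553), np.float64(208.1171490185012))
```

The crop shows the rim clip upright, with its handle tips at about top (151,223) and (152.5,243). The wide card's top edge runs from (380.5,190) to (443,210). I'll rise first, then travel above the clip.

Emit:
{"method": "drive_tool", "body": {"motion": [{"gripper": 85,"tx": 0,"ty": 0,"tz": -50,"spin": 0},{"gripper": 85,"tx": 0,"ty": 0,"tz": -100,"spin": 0},{"gripper": 85,"tx": -50,"ty": -24,"tz": -100,"spin": 0.14},{"gripper": 85,"tx": -90,"ty": -43,"tz": -100,"spin": 0.28},{"gripper": 85,"tx": -130,"ty": -62,"tz": -100,"spin": 0.42},{"gripper": 85,"tx": -170,"ty": -81,"tz": -100,"spin": 0.56},{"gripper": 85,"tx": -210,"ty": -100,"tz": -100,"spin": 0.7},{"gripper": 85,"tx": -250,"ty": -119,"tz": -100,"spin": 0.84}]}}

```text
clock: 0.9
tcp_pos: [0.429, 0.3659, 0.3308]
ee_rot: [[-0.317, 0.948, -0.001], [0.948, 0.317, -0.0], [-0.0, -0.001, -1.0]]
ft_force: [1.1, -0.2, -0.1]
gripper_width: 0.0852
gripper_force: 0.0
```

Emit:
{"method": "drive_tool", "body": {"motion": [{"gripper": 85,"tx": -45,"ty": 18,"tz": 0,"spin": 0.08},{"gripper": 85,"tx": -85,"ty": 35,"tz": 0,"spin": 0.16},{"gripper": 85,"tx": -120,"ty": 50,"tz": 0,"spin": 0.24},{"gripper": 85,"tx": -147,"ty": 62,"tz": 20,"spin": 0.24},{"gripper": 85,"tx": -147,"ty": 62,"tz": 60,"spin": 0.24},{"gripper": 85,"tx": -147,"ty": 62,"tz": 100,"spin": 0.24},{"gripper": 85,"tx": -147,"ty": 62,"tz": 125,"spin": 0.24},{"gripper": 85,"tx": -147,"ty": 62,"tz": 125,"spin": 0.24}]}}

```text
clock: 1.7
tcp_pos: [0.5313, 0.2471, 0.2002]
ee_rot: [[-0.088, 0.996, -0.01], [0.996, 0.088, -0.003], [-0.002, -0.01, -1.0]]
ft_force: [-0.9, -0.6, -0.4]
gripper_width: 0.085
gripper_force: 0.0
```

Run:
```python
from workcell import get_obs, eyes
import cv2,numpy as np,pickle
from h import proj
H=np.zeros((600,800,3),np.uint8)
o=get_obs();print(o["tcp_pos"],o["ee_rot"])
for n,x0 in(("side",0),("top",402)):
    c=eyes.camera(n); pickle.dump(c,open(f"{n}1.pkl","wb")); f=c["frame"][:,:,::-1]
    x,y=(238,90) if n=="side" else (120,190)
    k=5; p=cv2.resize(f[y:y+118,x:x+79],None,fx=k,fy=k,interpolation=cv2.INTER_CUBIC); H[:p.shape[0],x0:x0+p.shape[1]]=p
cv2.imwrite("pics/crop2.png",H)
```

```text
[0.53126952 0.24712863 0.2001994 ] [[-0.08758712  0.99610533 -0.01013254]
 [ 0.99615416  0.08755866 -0.00321899]
 [-0.00231926 -0.01037551 -0.99994348]]
```

View pics/crop2.png

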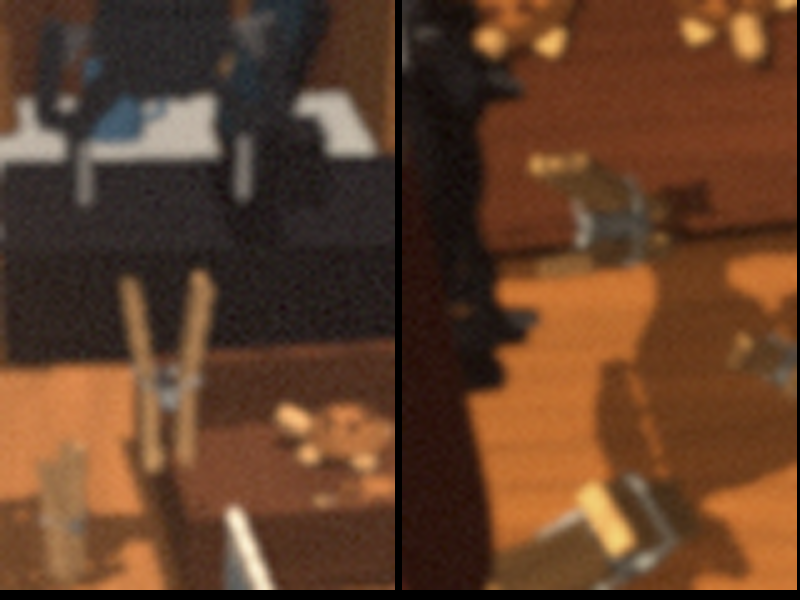

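The side crop shows the open fingers straddling the handles: pads at 84 and 243, clip tips at 130 and 203. They're centred to within 2 mm, so I'll descend.

Emit:
{"method": "drive_tool", "body": {"motion": [{"gripper": 85,"tx": 0,"ty": 0,"tz": 25,"spin": 0},{"gripper": 85,"tx": 0,"ty": 0,"tz": 50,"spin": 0},{"gripper": 85,"tx": 0,"ty": 0,"tz": 75,"spin": 0},{"gripper": 85,"tx": 0,"ty": 0,"tz": 83,"spin": 0},{"gripper": 85,"tx": 0,"ty": 0,"tz": 83,"spin": 0},{"gripper": 85,"tx": 0,"ty": 0,"tz": 83,"spin": 0}]}}

```text
clock: 2.4
tcp_pos: [0.5358, 0.2488, 0.1257]
ee_rot: [[-0.088, 0.996, 0.003], [0.996, 0.088, 0.001], [0.001, 0.003, -1.0]]
ft_force: [0.7, -0.0, 0.2]
gripper_width: 0.0848
gripper_force: 0.0
```

Run:
```python
from workcell import get_obs, eyes
import cv2,numpy as np,pickle
H=np.zeros((600,800,3),np.uint8)
o=get_obs();print(o["tcp_pos"],o["ee_rot"])
for n,x0 in(("side",0),("top",402)):
    c=eyes.camera(n); pickle.dump(c,open(f"{n}2.pkl","wb")); f=c["frame"][:,:,::-1]
    x,y=(238,105) if n=="side" else (110,195)
    k=6; p=cv2.resize(f[y:y+90,x:x+66],None,fx=k,fy=k,interpolation=cv2.INTER_CUBIC); H[:p.shape[0],x0:x0+p.shape[1]]=p
cv2.imwrite("pics/crop3.png",H)
```

```text
[0.53576187 0.24880825 0.12574839] [[-8.79969480e-02  9.96115135e-01  3.34290236e-03]
 [ 9.96120454e-01  8.79938646e-02  1.05881341e-03]
 [ 7.60545167e-04  3.42310576e-03 -9.99993852e-01]]
```

View pics/crop3.png

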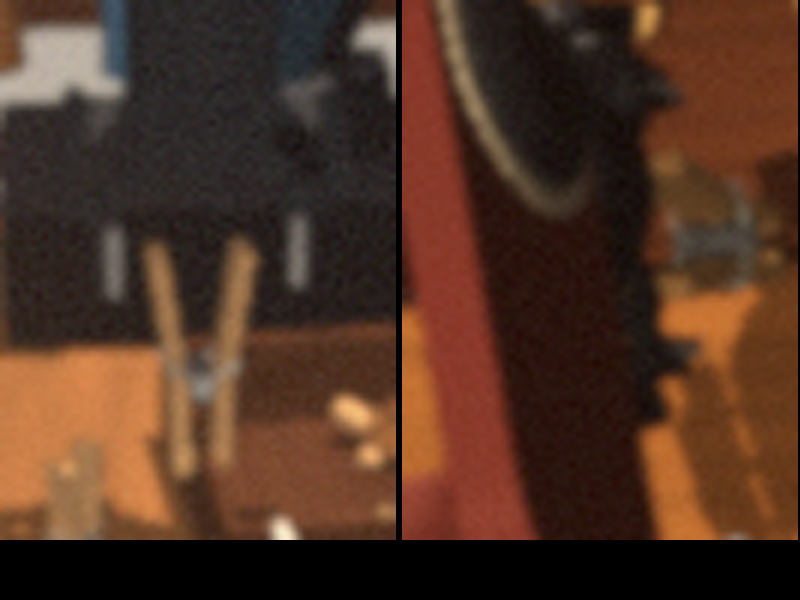

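Pads are centred at 206 and handles at 199.5 in the side crop, so I'll shift about 3 mm toward −x, then squeeze.

Emit:
{"method": "drive_tool", "body": {"motion": [{"gripper": 85,"tx": -2,"ty": -2.5,"tz": 3,"spin": 0},{"gripper": 85,"tx": -2,"ty": -2.5,"tz": 3,"spin": 0},{"gripper": 60,"tx": -2,"ty": -2.5,"tz": 3,"spin": 0},{"gripper": 50,"tx": -2,"ty": -2.5,"tz": 3,"spin": 0},{"gripper": 50,"tx": -2,"ty": -2.5,"tz": 3,"spin": 0},{"gripper": 50,"tx": -2,"ty": -2.5,"tz": 3,"spin": 0}]}}

```text
clock: 3.1
tcp_pos: [0.5319, 0.2461, 0.1201]
ee_rot: [[-0.088, 0.996, -0.0], [0.996, 0.088, -0.0], [-0.0, -0.0, -1.0]]
ft_force: [-0.2, -0.6, -0.9]
gripper_width: 0.05
gripper_force: 6.6
```

Emit:
{"method": "drive_tool", "body": {"motion": [{"gripper": 40,"tx": 0,"ty": 0,"tz": 0,"spin": 0},{"gripper": 30,"tx": 0,"ty": 0,"tz": 0,"spin": 0},{"gripper": 30,"tx": 0,"ty": 0,"tz": 0,"spin": 0},{"gripper": 30,"tx": 0,"ty": 0,"tz": 0,"spin": 0},{"gripper": 30,"tx": 0,"ty": 0,"tz": 0,"spin": 0},{"gripper": 30,"tx": 0,"ty": 0,"tz": 0,"spin": 0}]}}

```text
clock: 3.7
tcp_pos: [0.5321, 0.2461, 0.1203]
ee_rot: [[-0.088, 0.996, -0.0], [0.996, 0.088, -0.0], [-0.0, -0.0, -1.0]]
ft_force: [-0.1, 0.2, -0.7]
gripper_width: 0.0307
gripper_force: 15.5
```

Emit:
{"method": "drive_tool", "body": {"motion": [{"gripper": 30,"tx": 0,"ty": 0,"tz": -10,"spin": 0},{"gripper": 30,"tx": 0,"ty": 0,"tz": -25,"spin": 0},{"gripper": 30,"tx": 0,"ty": 0,"tz": -45,"spin": 0},{"gripper": 30,"tx": 0,"ty": 0,"tz": -70,"spin": 0},{"gripper": 30,"tx": 0,"ty": 0,"tz": -95,"spin": 0},{"gripper": 30,"tx": 0,"ty": 0,"tz": -120,"spin": 0},{"gripper": 30,"tx": 0,"ty": 0,"tz": -130,"spin": 0},{"gripper": 30,"tx": 0,"ty": 0,"tz": -130,"spin": 0}]}}

```text
clock: 4.5
tcp_pos: [0.5332, 0.2465, 0.2536]
ee_rot: [[-0.088, 0.996, 0.005], [0.996, 0.088, 0.002], [0.001, 0.005, -1.0]]
ft_force: [-0.6, -0.4, -0.6]
gripper_width: 0.0303
gripper_force: 15.4
```

Run:
```python
from workcell import get_obs, eyes
import cv2,numpy as np,pickle
H=np.zeros((600,800,3),np.uint8)
o=get_obs();print(o["tcp_pos"],o["gripper_force"],o["gripper_width"])
c=eyes.camera("side"); pickle.dump(c,open("side3.pkl","wb")); f=c["frame"][:,:,::-1]
p=cv2.resize(f[50:170,220:340],None,fx=5,fy=5,interpolation=cv2.INTER_CUBIC); cv2.imwrite("pics/crop4.png",p)
```

```text
[0.53324723 0.24647496 0.25362677] 15.415363311767578 0.030260807516807466
```

View pics/crop4.png

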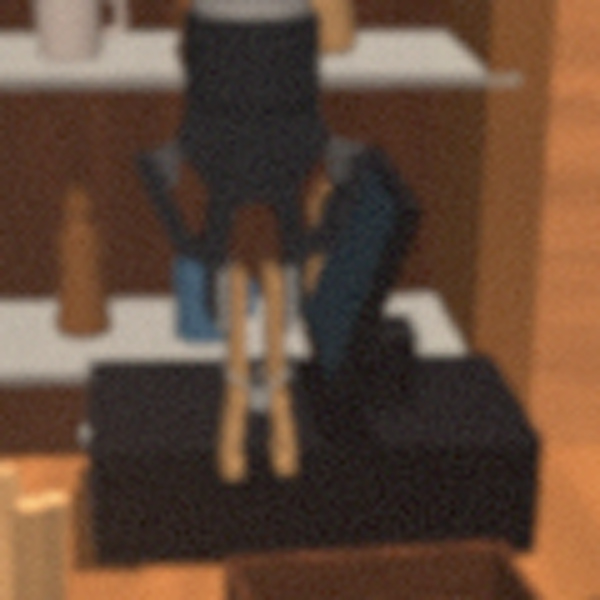

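Clip is held at both handles with the jaws gaping: jaw tips at crop (232,478) and (287,478). Now a high transit over the tall card.

Emit:
{"method": "drive_tool", "body": {"motion": [{"gripper": 30,"tx": 0,"ty": 0,"tz": -30,"spin": 0},{"gripper": 30,"tx": -20,"ty": 0,"tz": -60,"spin": 0.05},{"gripper": 30,"tx": -60,"ty": 2,"tz": -65,"spin": 0.1},{"gripper": 30,"tx": -105,"ty": 3,"tz": -65,"spin": 0.15},{"gripper": 30,"tx": -150,"ty": 4,"tz": -65,"spin": 0.2},{"gripper": 30,"tx": -195,"ty": 6,"tz": -65,"spin": 0.25},{"gripper": 30,"tx": -240,"ty": 7,"tz": -65,"spin": 0.3},{"gripper": 30,"tx": -285,"ty": 8,"tz": -65,"spin": 0.35}]}}

```text
clock: 5.35
tcp_pos: [0.5643, -0.0388, 0.313]
ee_rot: [[0.261, 0.965, -0.003], [0.965, -0.261, 0.001], [-0.0, -0.003, -1.0]]
ft_force: [1.0, 0.2, -1.7]
gripper_width: 0.0301
gripper_force: 15.4
```

Emit:
{"method": "drive_tool", "body": {"motion": [{"gripper": 30,"tx": -42,"ty": 16,"tz": 0,"spin": 0.03},{"gripper": 30,"tx": -84,"ty": 33,"tz": 0,"spin": 0.06},{"gripper": 30,"tx": -126,"ty": 50,"tz": 0,"spin": 0.093},{"gripper": 30,"tx": -168,"ty": 66,"tz": 0,"spin": 0.093},{"gripper": 30,"tx": -210,"ty": 83,"tz": 0,"spin": 0.093},{"gripper": 30,"tx": -245,"ty": 97,"tz": 0,"spin": 0.093},{"gripper": 30,"tx": -264,"ty": 104,"tz": 20,"spin": 0.093},{"gripper": 30,"tx": -264,"ty": 104,"tz": 50,"spin": 0.093}]}}

```text
clock: 6.15
tcp_pos: [0.5971, -0.3225, 0.2645]
ee_rot: [[0.351, 0.936, 0.001], [0.936, -0.351, -0.001], [-0.001, 0.001, -1.0]]
ft_force: [0.6, 0.4, -0.3]
gripper_width: 0.0303
gripper_force: 15.5
```

Emit:
{"method": "drive_tool", "body": {"motion": [{"gripper": 30,"tx": 0,"ty": 0,"tz": 0,"spin": 0},{"gripper": 30,"tx": 0,"ty": 0,"tz": 0,"spin": 0},{"gripper": 30,"tx": 0,"ty": 0,"tz": 0,"spin": 0}]}}

```text
clock: 6.45
tcp_pos: [0.5976, -0.3187, 0.2666]
ee_rot: [[0.347, 0.938, 0.001], [0.938, -0.347, -0.001], [-0.0, 0.001, -1.0]]
ft_force: [-0.5, -0.5, -0.7]
gripper_width: 0.03
gripper_force: 15.5
```

Run:
```python
from workcell import get_obs, eyes
import cv2,numpy as np,pickle
from h import *
H=np.zeros((600,800,3),np.uint8)
o=get_obs();print(o["tcp_pos"],o["ee_rot"],o["gripper_force"],o["gripper_width"])
for n,x0 in(("side",0),("top",402)):
    c=eyes.camera(n); pickle.dump(c,open(f"{n}4.pkl","wb")); f=c["frame"][:,:,::-1]
    x,y=(280,170) if n=="side" else (360,140)
    k=4; p=cv2.resize(f[y:y+150,x:x+99],None,fx=k,fy=k,interpolation=cv2.INTER_CUBIC); H[:p.shape[0],x0:x0+p.shape[1]]=p
cv2.imwrite("pics/crop5.png",H)
t3=np.array([.5332,.2465,.2536])
for z in (.17,.175,.18): print(z,proj(cam("side3"),[.5332,.2465,z]))
```

```text
[ 0.59764412 -0.31871923  0.26664759] [[ 3.46867067e-01  9.37913420e-01  1.28598944e-03]
 [ 9.37914239e-01 -3.46866214e-01 -8.42474669e-04]
 [-3.44102009e-04  1.49837453e-03 -9.99998818e-01]] 15.466673970222473 0.030029208599963265
0.17 (np.float64(270.41702429813466), np.float64(143.454740133786))
0.175 (np.float64(270.4118410758128), np.float64(141.873421875945))
0.18 (np.float64(270.4066355658561), np.float64(140.2853040170614))
```

View pics/crop5.png

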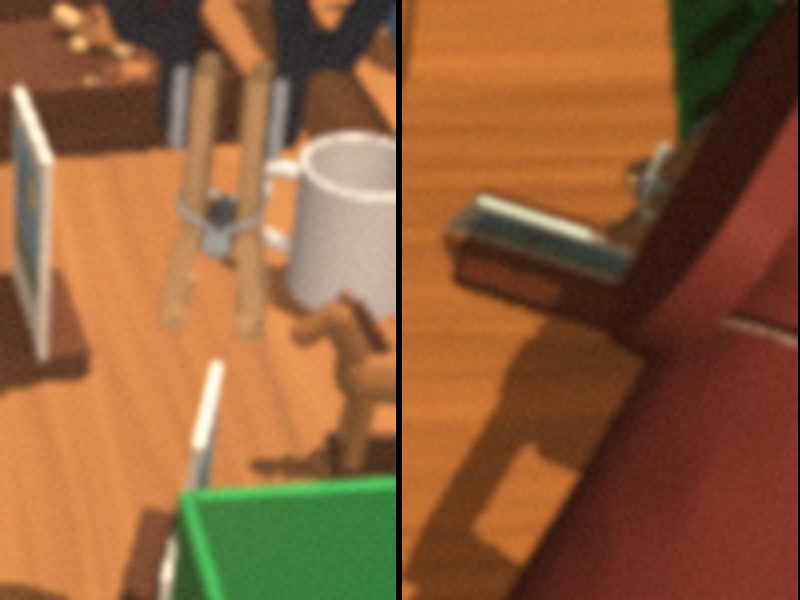

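Run:
```python
from h import *
np.set_printoptions(precision=4,suppress=True)
s=cam("side4")
tcp=np.array([.5976,-.3187]); e=np.array([.347,.938]); n=np.array([.938,-.347])
q=tcp-.012*e
for z in(.18,.185,.19): print(z,proj(s,[*q,z]),[np.round(proj(s,[*(q+k*n),z]),1) for k in(-.016,.016)])
for a in((323.4,251.0),(341.6,254.2),(332.5,252.6)):
    for z in (.18,.19): 
        w=atz(s,*a,z)[:2]-q; print(a,z,"n",w@n,"e",w@e)
# card edge in side
for a in((333.8,260.8),(329.7,280.8)):
    w=atz(s,*a,.108)[:2]-tcp; print("card",w@n,w@e)
t=cam("top0")
for a in((380.05,189.55),(442.5,209.8)):
    w=atz(t,*a,.108)[:2]-tcp; print("cardtop",w@n,w@e)
```

```text
0.18 (np.float64(331.2531439815977), np.float64(254.4414755628044)) [array([322., 253.]), array([340.6, 255.9])]
0.185 (np.float64(331.4748689596679), np.float64(252.06520946294376)) [array([322.2, 250.6]), array([340.9, 253.6])]
0.19 (np.float64(331.69828339921196), np.float64(249.6708371034178)) [array([322.3, 248.2]), array([341.2, 251.2])]
(323.4, 251.0) 0.18 n -0.014519761721500126 e 0.006264251950358809
(323.4, 251.0) 0.19 n -0.012994265563391746 e -0.007498277982095431
(341.6, 254.2) 0.18 n 0.01701272730543344 e 0.005377833452220838
(341.6, 254.2) 0.19 n 0.017730814409523083 e -0.00836199918157002
(332.5, 252.6) 0.18 n 0.0013357448999947886 e 0.005818533429545529
(332.5, 252.6) 0.19 n 0.0024552509191289244 e -0.007932583602108453
card -0.0005183794971210816 0.06645024622053075
card 0.00021695073450041076 0.004870152974039332
cardtop 0.00047905525095254584 0.064644651012127
cardtop 0.0001535394129307975 -0.08138082045974686
```

Jaw bottoms are at side (323.4,251) and (341.6,254), so mid-jaw is about +2 mm off the card plane. I'll correct that and descend gently.

Emit:
{"method": "drive_tool", "body": {"motion": [{"gripper": 30,"tx": 0,"ty": -2,"tz": 12,"spin": 0},{"gripper": 30,"tx": 0,"ty": -2,"tz": 25,"spin": 0},{"gripper": 30,"tx": 0,"ty": -2,"tz": 38,"spin": 0},{"gripper": 30,"tx": 0,"ty": -2,"tz": 50,"spin": 0},{"gripper": 30,"tx": 0,"ty": -2,"tz": 60,"spin": 0},{"gripper": 30,"tx": 0,"ty": -2,"tz": 66,"spin": 0},{"gripper": 30,"tx": 0,"ty": -2,"tz": 66,"spin": 0},{"gripper": 30,"tx": 0,"ty": -2,"tz": 66,"spin": 0}]}}

```text
clock: 7.35
tcp_pos: [0.5955, -0.3185, 0.1996]
ee_rot: [[0.348, 0.938, 0.0], [0.938, -0.348, -0.0], [-0.0, 0.001, -1.0]]
ft_force: [1.1, -0.0, -0.5]
gripper_width: 0.0304
gripper_force: 15.4
```

Run:
```python
from workcell import get_obs, eyes
import cv2,pickle
o=get_obs();print(o["tcp_pos"],o["ft_force"])
c=eyes.camera("side"); pickle.dump(c,open("side5.pkl","wb")); f=c["frame"][:,:,::-1]
cv2.imwrite("pics/crop6.png",cv2.resize(f[200:300,290:380],None,fx=6,fy=6,interpolation=cv2.INTER_CUBIC))
```

```text
[ 0.59547183 -0.31848441  0.19960003] [ 1.13303826 -0.02886298 -0.49777472]
```

View pics/crop6.png

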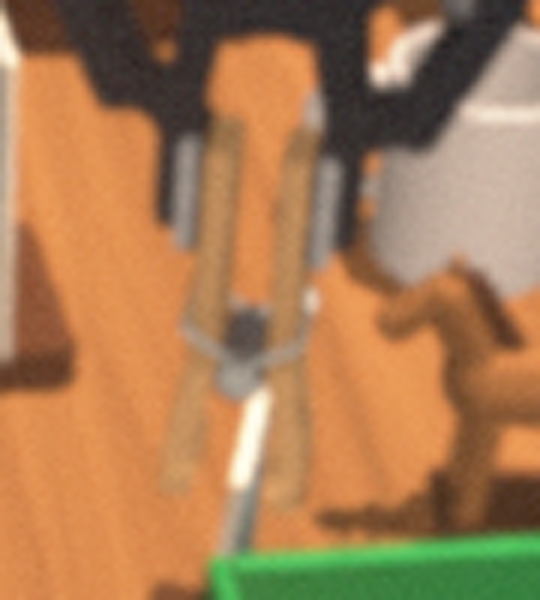

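Jaw inner edges are at crop 198 and 272 (mid 235), and the card edge below them is at about 238, so it's centred within 1 mm. Lowering onto the card.

Emit:
{"method": "drive_tool", "body": {"motion": [{"gripper": 30,"tx": 0,"ty": 0,"tz": 6,"spin": 0},{"gripper": 30,"tx": 0,"ty": 0,"tz": 13,"spin": 0},{"gripper": 30,"tx": 0,"ty": 0,"tz": 20,"spin": 0},{"gripper": 30,"tx": 0,"ty": 0,"tz": 27,"spin": 0},{"gripper": 30,"tx": 0,"ty": 0,"tz": 32,"spin": 0},{"gripper": 30,"tx": 0,"ty": 0,"tz": 35,"spin": 0},{"gripper": 30,"tx": 0,"ty": 0,"tz": 35,"spin": 0},{"gripper": 30,"tx": 0,"ty": 0,"tz": 35,"spin": 0}]}}

```text
clock: 8.2
tcp_pos: [0.5954, -0.3184, 0.1645]
ee_rot: [[0.348, 0.938, 0.0], [0.938, -0.348, -0.0], [-0.0, 0.0, -1.0]]
ft_force: [0.4, -0.7, -0.2]
gripper_width: 0.0301
gripper_force: 15.4
```

Emit:
{"method": "drive_tool", "body": {"motion": [{"gripper": 30,"tx": 0,"ty": 0,"tz": 0,"spin": 0},{"gripper": 30,"tx": 0,"ty": 0,"tz": 0,"spin": 0},{"gripper": 30,"tx": 0,"ty": 0,"tz": 0,"spin": 0},{"gripper": 30,"tx": 0,"ty": 0,"tz": 0,"spin": 0},{"gripper": 30,"tx": 0,"ty": 0,"tz": 0,"spin": 0}]}}

```text
clock: 8.7
tcp_pos: [0.5953, -0.3183, 0.1644]
ee_rot: [[0.348, 0.938, 0.0], [0.938, -0.348, -0.0], [-0.0, 0.0, -1.0]]
ft_force: [-0.9, 0.2, -1.3]
gripper_width: 0.0304
gripper_force: 15.4
```

Run:
```python
from workcell import get_obs, eyes
import cv2,pickle
o=get_obs();print(o["tcp_pos"],o["ft_force"])
c=eyes.camera("side"); pickle.dump(c,open("side6.pkl","wb")); f=c["frame"][:,:,::-1]
cv2.imwrite("pics/crop7.png",cv2.resize(f[220:320,290:380],None,fx=6,fy=6,interpolation=cv2.INTER_CUBIC))
```

```text
[ 0.59530217 -0.31834916  0.16436307] [-0.89152621  0.16978164 -1.3407298 ]
```

View pics/crop7.png

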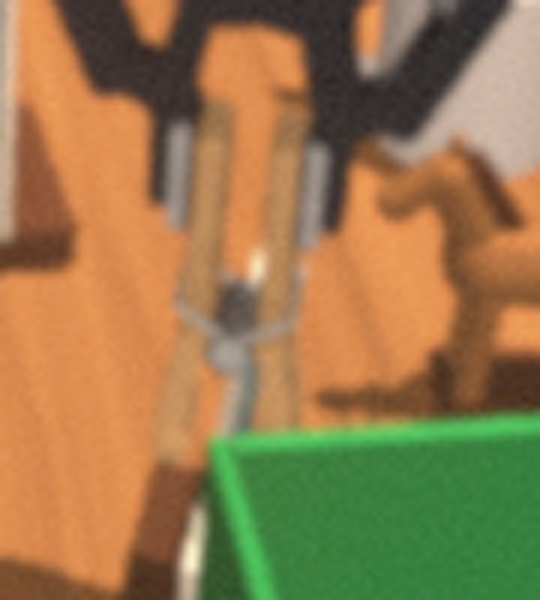

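The jaws gape either side of the card: the left jaw foot is at crop (172,455), the right at 275, and the card at about 235 between them. The card's far corner is still at its original pixel, and the wrist force is only noise. Handing in.

```bash
python3 -c "
from workcell import workorder
print(workorder.job_done())"
```

```text
the job is handed in; nothing more can be done
None
```

The clip is off the tray rim and held squeezed, jaws down and gaping either side of the wide card, about 8 mm from the middle of its edge and an estimated 26 mm below it. The last picture showed no contact and the card where it started; I handed the job in, and no verdict was returned.

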